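# Clear the pouch-reel bar

## Task

The pouch-reel holder is to be wiped down, so clear its bar. First slip the black stop collar off the free end and lay it in the steel kidney dish; only then draw the three reels off one after another and set each gently down in the cradle made for its width (narrow reel in the short cradle, middle in the middle one, wide reel in the long one), lying on the two rods between the end cheeks. Leave the bench timer where it lies.

Things in the scene. Friction and masses are not known exactly. Their poses are not given: they have to be found in the camera images.
- stop_collar: black ribbed stop collar, a ring 46 mm in diameter and 18 mm wide with a 22 mm hole, about 50 g; slips freely along the bar. Origin: its middle, on its axis; its y axis runs along the hole (it may roll about it). At the start it hangs on the bar of reel_holder as the outermost thing, next to the free end
- reel_50: reel of sterilisation pouch, 50 mm wide and 60 mm in diameter (about 110 g), whitish film wound on a cardboard core with a 34 mm hole right through. Origin: the middle of the reel on its axis; its y axis runs along the hole (it may roll about it). At the start it hangs on the bar of reel_holder
- reel_75: reel of sterilisation pouch, 75 mm wide and 54 mm in diameter (about 130 g), whitish film wound on a cardboard core with a 34 mm hole right through. Origin: the middle of the reel on its axis; its y axis runs along the hole (it may roll about it). At the start it hangs on the bar of reel_holder
- reel_100: reel of sterilisation pouch, 100 mm wide and 57 mm in diameter (about 190 g), whitish film wound on a cardboard core with a 34 mm hole right through. Origin: the middle of the reel on its axis; its y axis runs along the hole (it may roll about it). At the start it hangs on the bar of reel_holder
- reel_holder: fixed grey holder with a level steel bar 16 mm thick, 110 mm up, along its y axis from the upright (66 mm wide, 143 mm high) at y = +161 mm to the plain free end at y = -172 mm. Origin: on the worktop under the bar. Foot plate 90 mm wide, 8 mm high. The reels hang by their holes, centres 9 mm below the bar's axis, in any order, 5 mm or more apart; collar centre 3 mm below it
- cradle_50: low fixed steel cradle for the 50 mm reel: two level 9 mm rods along its y axis at x = -16 and +16 mm, tops 16.5 mm above the worktop, between two rounded end cheeks (3 mm thick, 52 mm wide, 50 mm high); 70 mm clear between the cheeks, 76 mm over all; sides open. Origin: centre of its underside, on the worktop. Seated, the reel's centre is 43 mm above it, its axis along y
- cradle_75: low fixed steel cradle for the 75 mm reel: two level 9 mm rods along its y axis at x = -16 and +16 mm, tops 16.5 mm above the worktop, between two rounded end cheeks (3 mm thick, 52 mm wide, 50 mm high); 95 mm clear between the cheeks, 101 mm over all; sides open. Origin: centre of its underside, on the worktop. Seated, the reel's centre is 39 mm above it, its axis along y
- cradle_100: low fixed steel cradle for the 100 mm reel: two level 9 mm rods along its y axis at x = -16 and +16 mm, tops 16.5 mm above the worktop, between two rounded end cheeks (3 mm thick, 52 mm wide, 50 mm high); 120 mm clear between the cheeks, 126 mm over all; sides open. Origin: centre of its underside, on the worktop. Seated, the reel's centre is 41 mm above it, its axis along y
- kidney_dish: stainless kidney-shaped dish, fixed, 75 mm (x) by 162 mm (y) and 32 mm high, its floor 4 mm thick; inside about 52 mm by 140 mm clear. Origin: centre of its underside, on the worktop; long axis y
- bench_timer: small white and grey digital timer with three buttons, 60 x 64 mm and 20 mm high, loose on the worktop near the dish, not part of the job. Origin: centre of its underside
There are look-alikes about, which are no part of the job. Of the things that look like the stop_collar, the larger one is meant.

How it is judged (in metres and radians):
On the way:
1. the stop collar lies in the kidney dish while all three reels are still on the bar (x of stop_collar in the frame of kidney_dish between -0.03 and 0.03 m and y of stop_collar in the frame of kidney_dish between -0.07 and 0.07 m and height (world z) of stop_collar below 0.036 m and linear speed of stop_collar below 0.02 m/s and x of reel_50 in the frame of reel_holder between -0.015 and 0.015 m and y of each of reel_50, reel_75, reel_100 in the frame of reel_holder above -0.17 m and z of each of reel_50, reel_75, reel_100 in the frame of reel_holder above 0.09 m and x of reel_75 in the frame of reel_holder between -0.015 and 0.015 m and x of reel_100 in the frame of reel_holder between -0.015 and 0.015 m), for 0.2 s.
At the end, for the whole second after the job is handed in: The collar rests in the dish (centre within 30 mm across and 70 mm along, under 36 mm up). Each reel rests on the rods of its own cradle: centre within 8 mm sideways, 14 mm lengthways of the middle, 30 to 50 mm above its underside, axis within 0.2 rad (x of stop_collar in the frame of kidney_dish between -0.03 and 0.03 m and y of stop_collar in the frame of kidney_dish between -0.07 and 0.07 m and height (world z) of stop_collar below 0.036 m and linear speed of each of stop_collar, reel_50, reel_75, reel_100 below 0.02 m/s and x of reel_50 in the frame of cradle_50 between -0.008 and 0.008 m and y of reel_50 in the frame of cradle_50 between -0.014 and 0.014 m and z of reel_50 in the frame of cradle_50 between 0.03 and 0.05 m and angle between the y axis of reel_50 and the y axis of cradle_50, either way round below 0.2 rad and x of reel_75 in the frame of cradle_75 between -0.008 and 0.008 m and y of reel_75 in the frame of cradle_75 between -0.014 and 0.014 m and z of reel_75 in the frame of cradle_75 between 0.03 and 0.05 m and angle between the y axis of reel_75 and the y axis of cradle_75, either way round below 0.2 rad and x of reel_100 in the frame of cradle_100 between -0.008 and 0.008 m and y of reel_100 in the frame of cradle_100 between -0.014 and 0.014 m and z of reel_100 in the frame of cradle_100 between 0.03 and 0.05 m and angle between the y axis of reel_100 and the y axis of cradle_100, either way round below 0.2 rad); the robot touches nothing.
It fails at once if the 50 mm reel is dropped or slammed into its cradle (faster than 0.5 m/s in the last 15 mm) (distance between reel_50 and cradle_50 below 0.058 m and linear speed of reel_50 above 0.5 m/s).
It fails at once if the 75 mm reel is dropped or slammed into its cradle (faster than 0.5 m/s in the last 15 mm) (distance between reel_75 and cradle_75 below 0.054 m and linear speed of reel_75 above 0.5 m/s).
It fails at once if the 100 mm reel is dropped or slammed into its cradle (faster than 0.5 m/s in the last 15 mm) (distance between reel_100 and cradle_100 below 0.056 m and linear speed of reel_100 above 0.5 m/s).
It fails at once if the bench timer is shoved more than 20 mm (distance of bench_timer from where it was at the start of the episode above 0.02 m).
It also fails if it takes over 125 s, if anything falls off the work surface, if the arm or the gripper's body presses on something with over 40 N, if the wrist force passes 120 N, or if a joint passes its speed limit or range.

## Robot

A 6-joint arm with a two-finger parallel gripper is mounted at the origin on a cart in front of the work surface, level with it; the furniture and walls round the work are solid. World frame = base frame: x ahead of the robot, y to its left, z up, the work surface at z = 0. Lengths are in m, angles in degrees, forces in N, time in s.
With the tool pointing down it reaches from about 0.25 to 0.725 m from the base axis. Payload 9.7 kg.
Tool frame: the origin (TCP) lies midway between the tips of the shut fingers; the grasp point (between the pads) lies 19 mm behind it; z points along the fingers, y is the line along which they close (so a half turn about z gives the same grasp; the last joint's range is limited). The gripper opens to 85 mm and grips with 20 to 120 N. Pads are 22 mm wide; open, the fingers measure 114 mm over their backs; the gripper's body (76 mm by 85 mm) begins 54 mm behind the grasp point. The pads swing forward as they close: fully open they stand 13 mm farther back than shut.
Start: joints at [-65.776, 4.979, 10.078, 95.1, 0, 90], TCP at [0.226, -0.502, 0.231] pointing down, gripper open.
Joint ranges: [-179.16, 179.16], [-48.56, 103.87], [-65.8, 70.77], [-126.05, 130.52], [-82.76, 87.17], [-180, 180]. Speed limits (degrees/s): [127.2, 127.2, 147.25, 180, 180, 180].

## Interface

Orientations are given as [roll, pitch, yaw] about the fixed x, y, z axes, in that order (R = Rz(yaw) Ry(pitch) Rx(roll)).
In Python, from workcell import * gives the robot as it stands.
- The arm moves only by the tool servo_tool, never from a script. Its argument "moves" is a list of rows, each a list of 4 numbers: the shift along the world's x, y, z in cm, then the turn about the world's z in rad. A call has 1 to 20 rows; each row is the pose to reach, as a shift and turn from the pose commanded when the call began; what a row does not reach only later rows make up. A row lasts 1/12 s, in which the tool goes at most 41.7 mm and 7.16 degrees, less where a joint would pass 70% of its speed; a pose out of reach is approached as far as the arm can. A call with a gripper value outside its range is refused whole. "claw" is the closure, from 0 (fully open) to 1 (shut), set as the call begins (left out, the last holds). The fingers move at their own pace and stop on an object; "force" is the grip in N (left out, the last holds). Time passes only in rows, so rows that repeat a pose let the fingers close. It gives the time, the measured TCP pose, the force, the opening and the grip force at its end, in the units of the state.
- get_obs(): the state, without advancing time (a new reading comes with each control period).
- camera(name): name is "scene" or "side" or "wrist"; returns the picture (420x560x3 uint8, red, green, blue); there is no depth.
- get_calibration(name): a dict with "fx", "fy", "cx", "cy" (pixels), "k1" (the pictures are not rectified: a ray, as slopes to the right and down, at radius r is drawn at 1 + k1 r^2 times it, then the intrinsics apply), "rvec" (rotation vector, rad) and "tvec" (3), from world to camera coordinates, as OpenCV has them; the wrist camera has in their place "tool_from_camera" (4x4, takes a point from camera to tool coordinates, whose origin is the TCP and whose axes are the flange's). Camera axes: x right, y down, z forward; pixel columns grow to the right and rows downward; lengths in m; the calibration is good to about 2 mm. A picture is of the moment at which its call begins: read the wrist's pose just before it. get_calibration takes no time and is no camera call.
- job_done(): hands the job in; it is judged then, once.
The state is a dict: "time": time; "q": joint angles; "qd": joint speeds; "joint_efforts": joint torques, N m; "ee_pos": TCP position; "tcp_rot": TCP orientation; "wrist_force": force on the tool from outside, world axes, zero at the start; "torque": the same for the moment, N m; "opening": finger opening in m; "grasp_force": force on a finger pad.
Only numpy, scipy, OpenCV 4.12 (cv2) and the standard library are available. Lean on these libraries where they do the work, as an engineer would, in place of code of your own. Each camera call takes 0.05 s, during which the arm holds its last target. There are 200 camera calls.

## Working session

There is one attempt and no reset: what is moved stays moved. The work goes in short steps, Python scripts to look and compute and a tool call to move; the robot and the scene stay as the last step left them, time stands still between calls to the robot, and variables do not carry over. Pictures are saved under pics/ and viewed, at most 14 in all, crops included, and the job is handed in when it is done.

Besides the shell and the picture viewer there is one more tool, called after "Emit:" as name(argument=value, ...), one argument or row to a line, values as JSON. servo_tool: Moves the arm, as the interface text tells. Its arguments: {"type":"object","properties":{"moves":{"type":"array","items":{"type":"array","items":{"type":"number"}}},"claw":{"type":"number"},"force":{"type":"number"}},"required":["moves"]}

```bash
mkdir -p pics; ls; cat > h.py <<'E'
from workcell import *
import numpy as np, cv2
from scipy.spatial.transform import Rotation as Ro
def snap(n,f):
    o=get_obs(); im=camera(n); cv2.imwrite('pics/'+f+'.png',im[:,:,::-1]); return o,im
def cam(n,o=None):
    c=get_calibration(n)
    K=np.array([[c['fx'],0,c['cx']],[0,c['fy'],c['cy']],[0,0,1.]]); d=np.array([c['k1'],0,0,0,0.])
    if n=='wrist':
        T=np.eye(4); T[:3,:3]=Ro.from_euler('xyz',o['tcp_rot'],degrees=True).as_matrix(); T[:3,3]=o['ee_pos']
        M=np.linalg.inv(T@np.array(c['tool_from_camera']))
        return K,d,M[:3,:3],M[:3,3]
    return K,d,cv2.Rodrigues(np.array(c['rvec'],float))[0],np.array(c['tvec'],float)
def ray(C,uv):
    K,d,R,t=C
    p=cv2.undistortPoints(np.array([[uv]],float),K,d)[0,0]
    v=R.T@np.array([p[0],p[1],1]); return -R.T@t, v/np.linalg.norm(v)
def onz(C,uv,z):
    o,v=ray(C,uv); return o+v*(z-o[2])/v[2]
def proj(C,P):
    K,d,R,t=C
    return cv2.projectPoints(np.array(P,float).reshape(-1,1,3),cv2.Rodrigues(R)[0],t,K,d)[0][:,0]
E
python3 - <<'E'
from h import *
for n in('scene','side','wrist'):
    o,im=snap(n,n+'0'); C=cam(n,o); print(n,np.round(-C[2].T@C[3],3),np.round(C[2][2],3))
print(o)
E
```

```text
pics
scene [-0.24   0.472  0.625] [ 0.652 -0.602 -0.46 ]
side [ 0.365 -0.946  0.493] [ 0.139  0.875 -0.463]
wrist [ 0.301 -0.468  0.373] [-0.293 -0.131 -0.947]
{'time': 0.1, 'q': array([-6.57761386e+01,  5.00678153e+00,  1.00394383e+01,  9.50986556e+01,
        6.87663954e-04,  8.99991020e+01]), 'qd': array([-0.10489625, -0.15403666,  0.10505338, -0.00997285,  0.04144202,
        0.07429281]), 'joint_efforts': array([-3.75332893e-04, -5.21561801e+01,  4.65654016e+01,  1.60275679e-02,
       -2.79789231e-05, -3.40857731e-06]), 'ee_pos': array([ 0.22558857, -0.50139042,  0.23066914]), 'tcp_rot': array([-1.79934001e+02, -6.88697940e-04,  2.42247586e+01]), 'wrist_force': array([0.15664748, 0.31136969, 0.24845418]), 'torque': array([-0.02724708, -0.02621242,  0.00688207]), 'grasp_force': 0.0, 'opening': 0.0855081347556616}
```

View pics/scene0.png

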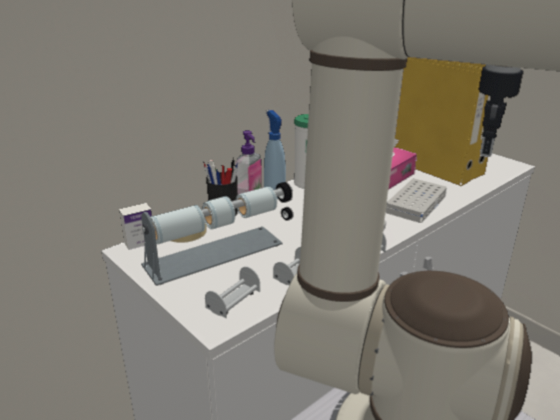

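View pics/side0.png

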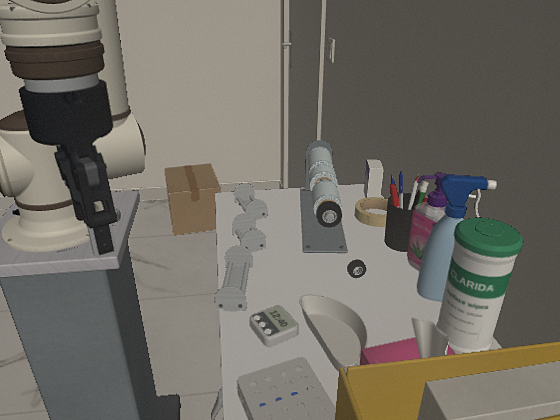

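The scene view shows the holder at the left with three reels, the collar at its free end (284,192), and a small ring on the bench (287,213). The side view shows the collar on the bar (328,212), the small ring (356,268), three cradles (250,198; 248,232; 234,280), the timer (273,325) and the dish (337,330). I'll enlarge that region.

```bash
python3 - <<'E'
import cv2
im=cv2.imread('pics/side0.png')[135:375,205:395]
cv2.imwrite('pics/side0c.png',cv2.resize(im,None,fx=2.5,fy=2.5,interpolation=cv2.INTER_CUBIC))
im=cv2.imread('pics/scene0.png')[170:320,110:310]
cv2.imwrite('pics/scene0c.png',cv2.resize(im,None,fx=4,fy=4,interpolation=cv2.INTER_CUBIC))
E
```

```text
(no output)
```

View pics/side0c.png

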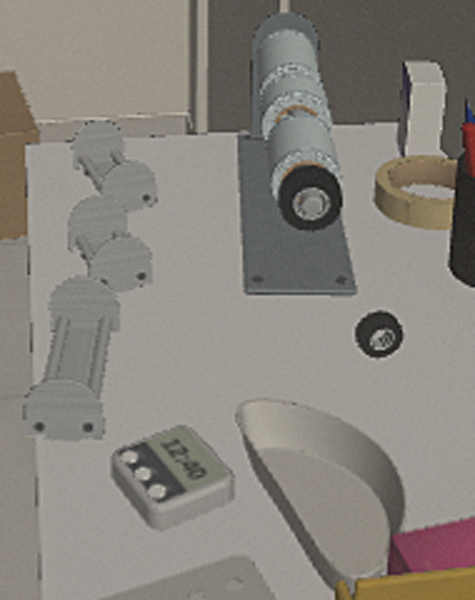

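View pics/scene0c.png

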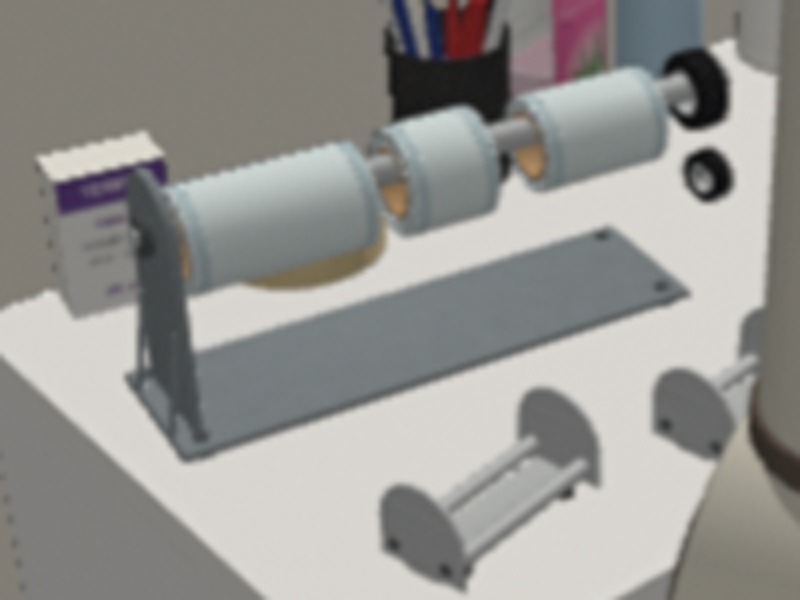

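Order from the upright outwards: 100, 50, 75, then collar. Two things look like the stop collar. One is the ring on the bar (side 329,216), about 25 px across. The other lies on the bench (side 356,268) and is about 19 px across although nearer the camera. The ring on the bar is larger and in the place described, so it's the one meant, and the crop confirms it. Next I'll work out rough positions.

```bash
python3 - <<'E'
from h import *
S=cam('side');Q=cam('scene')
f=lambda x,y:(205+x/2.5,135+y/2.5); g=lambda x,y:(110+x/4,170+y/4)
r=lambda a:np.round(a,3)
print('foot side',r(onz(S,f(245,291),.004)),r(onz(S,f(357,292),.004)))
print('foot scene',[list(r(onz(Q,g(*p),.008))) for p in((187,450),(690,291),(610,228),(128,375))])
def tri(a,b):
    o1,v1=ray(S,a);o2,v2=ray(Q,b)
    s=np.linalg.lstsq(np.c_[v1,-v2],o2-o1,rcond=None)[0]
    return r((o1+s[0]*v1+o2+s[1]*v2)/2), r(np.linalg.norm(o1+s[0]*v1-o2-s[1]*v2))
print('collar',tri(f(310,198),g(698,88)), 'side@.107',r(onz(S,f(310,198),.107)))
for n,a,b in(('near',(64,381),(85,278)),('mid',(121,236),(97,196)),('far',(130,162),(98,122))):
    A=onz(S,f(*a),.05);B=onz(S,f(*b),.05);print(n,r((A+B)/2),r(np.linalg.norm(B-A)),np.degrees(np.arctan2(-(B-A)[0],(B-A)[1])))
for p in((240,405),(403,500),(340,590),(265,400)): print('dish',r(onz(S,f(*p),.032)))
print('timer',r(onz(S,f(173,475),.02)))
# reels scene: ends along bar (top silhouette)
for p in((190,188),(345,145),(380,125),(465,108),(515,98),(645,70),(665,62)): print(r(onz(Q,g(*p),.13)))
E
```

```text
foot side [ 0.516 -0.201  0.004] [ 0.605 -0.215  0.004]
foot scene [[np.float64(0.565), np.float64(0.088), np.float64(0.008)], [np.float64(0.512), np.float64(-0.2), np.float64(0.008)], [np.float64(0.597), np.float64(-0.212), np.float64(0.008)], [np.float64(0.644), np.float64(0.077), np.float64(0.008)]]
collar (array([ 0.554, -0.242,  0.107]), np.float64(0.001)) side@.107 [ 0.554 -0.242  0.107]
near [ 0.378 -0.297  0.05 ] 0.124 -9.722820520322
mid [ 0.413 -0.143  0.05 ] 0.071 11.281253434637057
far [ 0.429 -0.002  0.05 ] 0.094 13.609489149222512
dish [ 0.479 -0.377  0.032]
dish [ 0.557 -0.477  0.032]
dish [ 0.503 -0.537  0.032]
dish [ 0.496 -0.374  0.032]
timer [ 0.429 -0.422  0.02 ]
[0.598 0.053 0.13 ]
[ 0.586 -0.03   0.13 ]
[ 0.593 -0.056  0.13 ]
[ 0.58  -0.101  0.13 ]
[ 0.572 -0.128  0.13 ]
[ 0.553 -0.203  0.13 ]
[ 0.554 -0.218  0.13 ]
```

Emit:
servo_tool(
  moves=[
    [32.8,25.9,0,0.967],
    [32.8,25.9,0,0.967],
    [32.8,25.9,0,0.967],
    [32.8,25.9,0,0.967],
    [32.8,25.9,0,0.967],
    [32.8,25.9,0,0.967],
    [32.8,25.9,0,0.967],
    [32.8,25.9,0,0.967],
    [32.8,25.9,0,0.967],
    [32.8,25.9,0,0.967],
    [32.8,25.9,0,0.967],
    [32.8,25.9,0,0.967],
    [32.8,25.9,0,0.967],
    [32.8,25.9,0,0.967],
    [32.8,25.9,0,0.967],
    [32.8,25.9,0,0.967],
  ],
  claw=0,
)

```text
time: 1.48
ee_pos: [0.5529, -0.2435, 0.2317]
tcp_rot: [180.0, 0.0, 79.5]
wrist_force: [-0.9, -0.3, -0.5]
opening: 0.0852
grasp_force: 0.0
```

```bash
python3 - <<'E'
from h import *
o,im=snap('wrist','w1');C=cam('wrist',o); print(o['ee_pos'],o['tcp_rot'],np.round(-C[2].T@C[3],3),np.round(C[2][2],3))
print(proj(C,[[.554,-.242,.107],[.515,-.455,.032]]))
E
```

```text
[ 0.55292654 -0.24353096  0.23165822] [1.79973525e+02 8.82993192e-03 7.95302224e+01] [ 0.568 -0.162  0.374] [-0.057 -0.316 -0.947]
[[278.63329736 200.70335478]
 [278.45194341 331.05546065]]
```

View pics/w1.png

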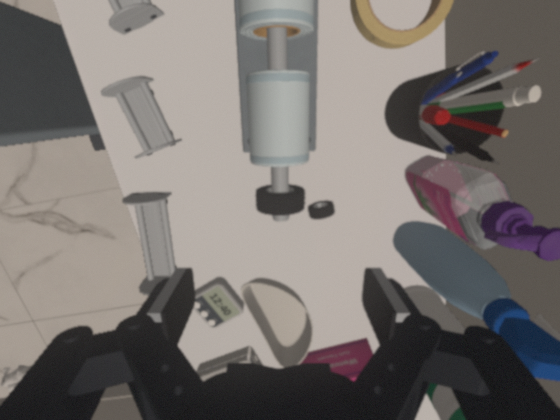

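The wrist view shows the collar at (280,199), the bar end at (281,219), the 75 reel at (279,117), the dish between (243,288) and (309,320), and the timer at (218,302). All of them match the estimates.

```bash
python3 - <<'E'
from h import *
o=get_obs();C=cam('wrist',o);r=lambda a:np.round(a,4)
b1=onz(C,(277.5,45),.11);b2=onz(C,(280.5,176),.11);e=onz(C,(281,219),.11)
print('bar',r(b1),r(b2),'end',r(e),'yaw',np.degrees(np.arctan2(-(b1-b2)[0],(b1-b2)[1])))
print('collar',r(onz(C,(280.5,187),.13)),r(onz(C,(280.5,199),.112)),r(onz(C,(256,200),.107)),r(onz(C,(305,200),.107)))
print('foot',r(onz(C,(241,151),.008)),r(onz(C,(316,151),.008)))
for n,u,z in(('dish top',(243,286),.032),('dish right',(310,318),.032),('dish bot',(287,367),.032),('tm',(218,302),.02),
 ('c100 rear',(147,194),.05),('c100 front',(161,272),.05),('c50r',(127,80),.05),('c50f',(155,145),.05)): print(n,r(onz(C,u,z)))
im=cv2.imread('pics/w1.png')
gr=cv2.cvtColor(im,cv2.COLOR_BGR2GRAY)
print([(x,int(v)) for x,v in zip(range(225,325,4),gr[320,225:325:4])]); print('row200',gr[200,250:312].tolist()); print('col280',gr[160:225,280].tolist())
E
```

```text
bar [ 0.5766 -0.1134  0.11  ] [ 0.5601 -0.2182  0.11  ] end [ 0.5532 -0.2593  0.11  ] yaw -8.947519824823742
collar [ 0.559  -0.2233  0.13  ] [ 0.5564 -0.2391  0.112 ] [ 0.5332 -0.2374  0.107 ] [ 0.5787 -0.2457  0.107 ]
foot [ 0.515  -0.2006  0.008 ] [ 0.6054 -0.2172  0.008 ]
dish top [ 0.4818 -0.3732  0.032 ]
dish right [ 0.5626 -0.4408  0.032 ]
dish bot [ 0.5158 -0.5226  0.032 ]
tm [ 0.4382 -0.3999  0.02  ]
c100 rear [ 0.4051 -0.224   0.05  ]
c100 front [ 0.3899 -0.324   0.05  ]
c50r [ 0.423  -0.1055  0.05  ]
c50f [ 0.4311 -0.173   0.05  ]
[(225, 140), (229, 161), (233, 173), (237, 176), (241, 175), (245, 176), (249, 175), (253, 168), (257, 100), (261, 100), (265, 104), (269, 156), (273, 161), (277, 164), (281, 162), (285, 163), (289, 165), (293, 165), (297, 168), (301, 166), (305, 141), (309, 111), (313, 173), (317, 176), (321, 174)]
row200 [177, 176, 177, 178, 169, 143, 99, 66, 57, 54, 58, 57, 57, 57, 58, 58, 57, 57, 56, 56, 57, 56, 55, 57, 56, 57, 56, 58, 56, 56, 54, 56, 56, 57, 56, 57, 56, 57, 58, 56, 57, 58, 57, 57, 56, 56, 55, 56, 56, 56, 54, 55, 57, 80, 116, 152, 171, 175, 175, 176, 175, 176]
col280 [153, 153, 156, 161, 167, 170, 164, 157, 151, 151, 149, 150, 151, 150, 151, 151, 150, 150, 151, 150, 150, 149, 150, 148, 149, 151, 150, 151, 151, 150, 148, 138, 114, 82, 59, 56, 55, 55, 56, 56, 54, 56, 60, 57, 55, 55, 55, 56, 57, 56, 57, 58, 57, 57, 77, 111, 136, 147, 148, 149, 153, 162, 172, 175, 176]
```

Emit:
servo_tool(
  moves=[
    [0.3,0.25,-4,0],
    [0.3,0.25,-8,0],
    [0.3,0.25,-11,0],
    [0.3,0.25,-13,0],
    [0.3,0.25,-14,0],
    [0.3,0.25,-14,0],
    [0.3,0.25,-14,0],
  ],
)

```text
time: 2.12
ee_pos: [0.5567, -0.2405, 0.0922]
tcp_rot: [180.0, 0.0, 79.6]
wrist_force: [-0.1, -0.5, -0.0]
opening: 0.0851
grasp_force: 0.0
```

Emit:
servo_tool(
  moves=[
    [0,0,0,0],
    [0,0,0,0],
    [0,0,0,0],
    [0,0,0,0],
    [0,0,0,0],
    [0,0,0,0],
    [0,0,0,0],
    [0,0,0,0],
    [0,0,0,0],
    [0,0,0,0],
    [0,0,0,0],
    [0,0,0,0],
  ],
  claw=1,
  force=30,
)

```text
time: 3.12
ee_pos: [0.5571, -0.2403, 0.0926]
tcp_rot: [179.9, 0.0, 79.6]
wrist_force: [-1.7, 0.3, 6.0]
opening: 0.0444
grasp_force: 29.9
```

Emit:
servo_tool(
  moves=[
    [0,0,0.15,0],
    [0,0,0.25,0],
    [0,0,0.25,0],
    [0,0,0.25,0],
  ],
)

```text
time: 3.45
ee_pos: [0.5567, -0.24, 0.0937]
tcp_rot: [-180.0, -0.0, 79.6]
wrist_force: [0.2, 0.5, -0.2]
opening: 0.0449
grasp_force: 30.6
```

Emit:
servo_tool(
  moves=[
    [-0.17,-0.98,0,0],
    [-0.35,-2,0,0],
    [-0.5,-3,0,0],
    [-0.7,-4,0,0],
    [-0.9,-5,0,0],
    [-1.05,-6,0,0],
    [-1.05,-6,0,0],
  ],
)

```text
time: 4.03
ee_pos: [0.5456, -0.3023, 0.0936]
tcp_rot: [-180.0, 0.0, 79.5]
wrist_force: [-0.2, -0.4, -0.7]
opening: 0.0444
grasp_force: 30.7
```

```bash
python3 - <<'E'
from h import *
o,im=snap('side','s2'); print(o['wrist_force'],o['ee_pos'])
cv2.imwrite('pics/s2c.png',cv2.resize(im[130:380,200:410,::-1],None,fx=2.4,fy=2.4,interpolation=cv2.INTER_CUBIC))
E
```

```text
[-0.22863555 -0.44646865 -0.67023413] [ 0.54563076 -0.30225199  0.09362018]
```

View pics/s2c.png

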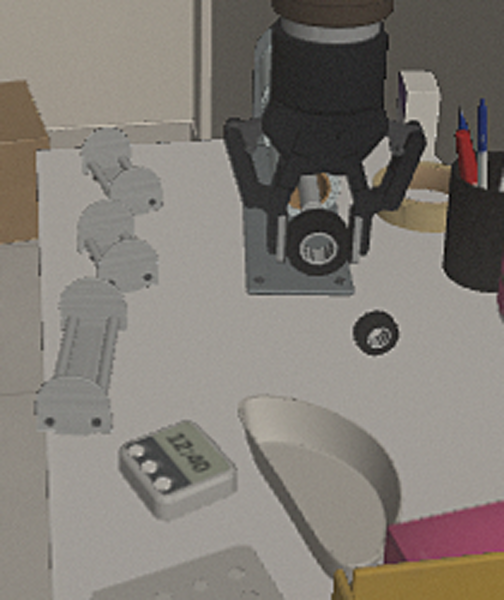

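The collar is off the bar and held, seen at crop (319,248). The dish is clear. Next I'll fix the centre of the dish floor.

```bash
python3 - <<'E'
from h import *
r=lambda a:np.round(a,4)
S=cam('side');C=cam('wrist',dict(ee_pos=[.55293,-.24353,.23166],tcp_rot=[179.97,.01,79.53]))
print('side floor c',r(onz(S,(339,339),.004)))
for x in(267,285,304): print(r(onz(C,(x,320),.004)))
im=cv2.imread('pics/w1.png'); 
cv2.imwrite('pics/w1c.png',cv2.resize(im[270:380,170:330],None,fx=4,fy=4,interpolation=cv2.INTER_CUBIC))
q=lambda x,y:(200+x/2.4,130+y/2.4)
o1,v=ray(S,q(319,248)); y=-.312; print('collar',r(o1+v*(y-o1[1])/v[1]))
E
```

```text
side floor c [ 0.5249 -0.4504  0.004 ]
[ 0.4973 -0.4555  0.004 ]
[ 0.5242 -0.4605  0.004 ]
[ 0.5525 -0.4657  0.004 ]
collar [ 0.5442 -0.312   0.1083]
```

View pics/w1c.png

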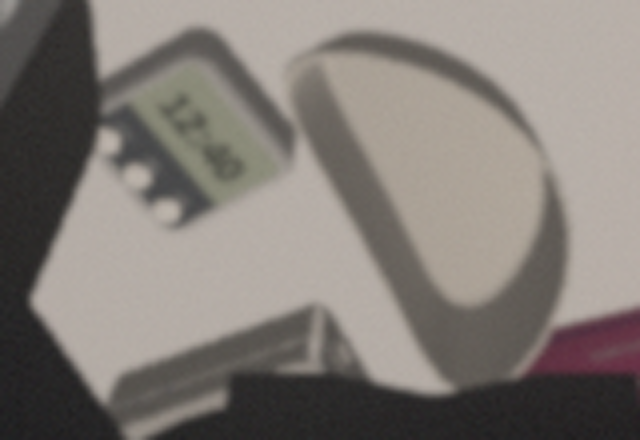

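The dish outline is clear: a straight side at the left and a bulge at the right, with its yaw about +12°. I'll check the clearance to the pink and gold boxes.

```bash
python3 - <<'E'
from h import *
r=lambda a:np.round(a,3)
S=cam('side');Q=cam('scene');C=cam('wrist',dict(ee_pos=[.55293,-.24353,.23166],tcp_rot=[179.97,.01,79.53]))
def tri(A,a,B,b):
    o1,v1=ray(A,a);o2,v2=ray(B,b)
    s=np.linalg.lstsq(np.c_[v1,-v2],o2-o1,rcond=None)[0]
    return r((o1+s[0]*v1+o2+s[1]*v2)/2), r(np.linalg.norm(o1+s[0]*v1-o2-s[1]*v2))
print('pink',tri(S,(362.2,349),C,(309,353)))
print('gold base',r(onz(Q,(460,180),0)),r(onz(Q,(407,150),0)))
for h in(.1,.2,.3): print(h,r(onz(S,(341,370),h)))
print(r(get_obs()['q']))
E
```

```text
pink (array([ 0.548, -0.502,  0.031]), np.float64(0.009))
gold base [ 0.441 -0.824  0.   ] [ 0.686 -0.902  0.   ]
0.1 [ 0.483 -0.596  0.1  ]
0.2 [ 0.453 -0.685  0.2  ]
0.3 [ 0.423 -0.774  0.3  ]
[-2.8899e+01  1.4515e+01  5.7070e+00  8.1201e+01  1.0000e-03  7.1569e+01]
```

Emit:
servo_tool(
  moves=[
    [-0.3,-2,0,-0.118],
    [-0.6,-4,0,-0.236],
    [-0.9,-6,0,-0.354],
    [-1.2,-8,0,-0.472],
    [-1.5,-10,0,-0.59],
    [-1.8,-12,0,-0.708],
    [-2,-14,0,-0.826],
    [-2,-14.5,0,-0.944],
    [-2,-14.5,0,-1.062],
    [-2,-14.5,0,-1.18],
    [-2,-14.5,0,-1.18],
    [-2,-14.5,-2,-1.18],
    [-2,-14.5,-4,-1.18],
    [-2,-14.5,-6,-1.18],
    [-2,-14.5,-6,-1.18],
  ],
)

```text
time: 5.33
ee_pos: [0.5246, -0.4432, 0.0292]
tcp_rot: [-179.7, 0.2, 12.3]
wrist_force: [-0.7, 0.3, -1.8]
opening: 0.0448
grasp_force: 30.9
```

```bash
python3 - <<'E'
from h import *
o,im=snap('side','s3'); print(o['wrist_force'],o['ee_pos'],o['tcp_rot'])
cv2.imwrite('pics/s3c.png',cv2.resize(im[200:400,240:440,::-1],None,fx=3,fy=3,interpolation=cv2.INTER_CUBIC))
E
```

```text
[-0.6582178   0.26337337 -1.83992022] [ 0.5246445  -0.44324555  0.02920476] [-179.71042427    0.21345649   12.26741132]
```

View pics/s3c.png

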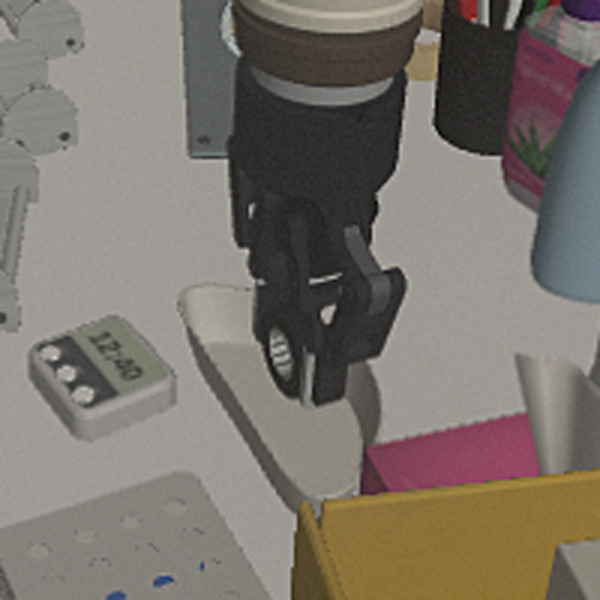

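The collar hangs upright over the dish floor, with the fingers inside the rim. Now I'll lower it.

Emit:
servo_tool(
  moves=[
    [0,-0.4,-0.6,0],
    [0,-0.4,-1.0,0],
    [0,-0.4,-1.3,0],
    [0,-0.4,-1.5,0],
    [0,-0.4,-1.6,0],
    [0,-0.4,-1.6,0],
  ],
)

```text
time: 5.88
ee_pos: [0.5262, -0.4491, 0.0179]
tcp_rot: [180.0, -0.0, 12.0]
wrist_force: [1.2, 0.7, -0.9]
opening: 0.0447
grasp_force: 30.9
```

Emit:
servo_tool(
  moves=[
    [0,0,-0.15,0],
    [0,0,-0.3,0],
    [0,0,-0.4,0],
    [0,0,-0.5,0],
    [0,0,-0.5,0],
    [0,0,-0.5,0],
  ],
)

```text
time: 6.38
ee_pos: [0.5261, -0.4491, 0.0127]
tcp_rot: [-180.0, 0.0, 12.0]
wrist_force: [-0.2, -0.6, 0.4]
opening: 0.0444
grasp_force: 30.9
```

Emit:
servo_tool(
  moves=[
    [0,0,-0.1,0],
    [0,0,-0.2,0],
    [0,0,-0.25,0],
    [0,0,-0.25,0],
  ],
)

```text
time: 6.72
ee_pos: [0.5262, -0.4491, 0.0105]
tcp_rot: [180.0, -0.0, 12.0]
wrist_force: [-0.1, 0.1, 0.2]
opening: 0.0448
grasp_force: 31.0
```

Emit:
servo_tool(
  moves=[
    [0,0,-0.1,0],
    [0,0,-0.2,0],
    [0,0,-0.3,0],
    [0,0,-0.3,0],
    [0,0,-0.3,0],
  ],
)

```text
time: 7.13
ee_pos: [0.5264, -0.4492, 0.0101]
tcp_rot: [179.9, -0.1, 12.0]
wrist_force: [-5.8, 5.2, 16.5]
opening: 0.0447
grasp_force: 32.2
```

Emit:
servo_tool(
  moves=[
    [0,0,0.25,0],
    [0,0,0.25,0],
    [0,0,0.25,0],
  ],
)

```text
time: 7.38
ee_pos: [0.5264, -0.4493, 0.0103]
tcp_rot: [180.0, -0.0, 12.0]
wrist_force: [-0.5, 0.0, 5.1]
opening: 0.0445
grasp_force: 31.4
```

Emit:
servo_tool(
  moves=[
    [0,0,0,0],
    [0,0,0,0],
    [0,0,0,0],
    [0,0,0,0],
    [0,0,0,0],
    [0,0,0,0],
  ],
  claw=0.36,
)

```text
time: 7.88
ee_pos: [0.5261, -0.449, 0.0096]
tcp_rot: [-180.0, 0.0, 12.0]
wrist_force: [0.2, 0.4, 0.2]
opening: 0.0546
grasp_force: 0.0
```

Emit:
servo_tool(
  moves=[
    [0,0,1,0],
    [0,0,2,0],
    [0,0,4,0],
    [0,0,6,0],
    [0,0,10,0],
    [0,0,14,0],
    [0,0,18,0],
    [0,0,20,0],
    [0,0,20,0],
  ],
)

```text
time: 8.63
ee_pos: [0.5273, -0.45, 0.2181]
tcp_rot: [179.5, -0.4, 12.0]
wrist_force: [-0.6, 0.2, 1.2]
opening: 0.0547
grasp_force: 0.0
```

```bash
python3 - <<'E'
from h import *
o,im=snap('side','s4'); print(o['ee_pos'],o['q'])
a=cv2.resize(im[160:400,210:410,::-1],None,fx=2.5,fy=2.5,interpolation=cv2.INTER_CUBIC)
cv2.imwrite('pics/s4c.png',a)
E
```

```text
[ 0.52725098 -0.45000158  0.21807788] [-4.04800179e+01  2.53666642e+01  3.33449680e+01  9.73863980e+01
 -7.06453382e-04  1.27501846e+02]
```

View pics/s4c.png

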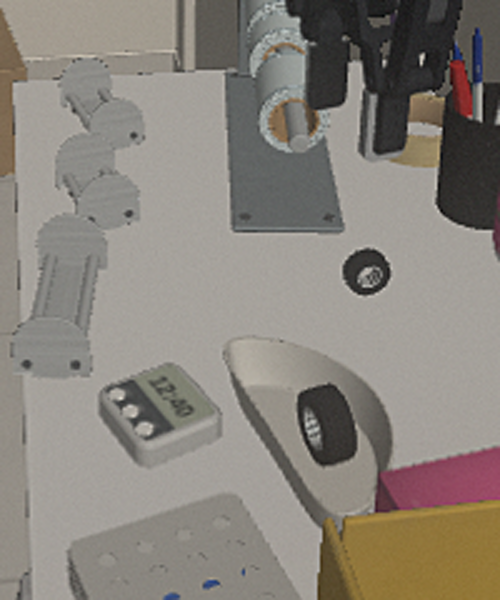

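The collar stands on edge in the dish (crop 328,423), at rest. The 75 reel is now outermost, so I'll go above it and look.

Emit:
servo_tool(
  moves=[
    [0.6,4,1,0.118],
    [1.2,8,2,0.236],
    [1.8,12,2,0.354],
    [2.4,16,2,0.472],
    [3,20,2,0.59],
    [3.6,24,2,0.708],
    [4.2,27,2,0.826],
    [4.2,28.5,2,0.944],
    [4.2,28.5,2,1.062],
    [4.2,28.5,2,1.18],
    [4.2,28.5,2,1.18],
    [4.2,28.5,2,1.18],
  ],
  claw=0,
)

```text
time: 9.68
ee_pos: [0.5679, -0.1639, 0.2295]
tcp_rot: [-180.0, -0.0, 79.4]
wrist_force: [-0.4, 0.1, 0.5]
opening: 0.0857
grasp_force: 0.0
```

```bash
python3 - <<'E'
from h import *
o,im=snap('wrist','w5'); print(o['ee_pos'],o['tcp_rot'])
np.save('w5.npy',np.r_[o['ee_pos'],o['tcp_rot']])
cv2.imwrite('pics/w5c.png',cv2.resize(im[0:300,60:420,::-1],None,fx=2,fy=2,interpolation=cv2.INTER_CUBIC))
E
```

```text
[ 0.56791081 -0.16393703  0.22945385] [-1.79961652e+02 -3.40999114e-03  7.94236100e+01]
```

View pics/w5c.png

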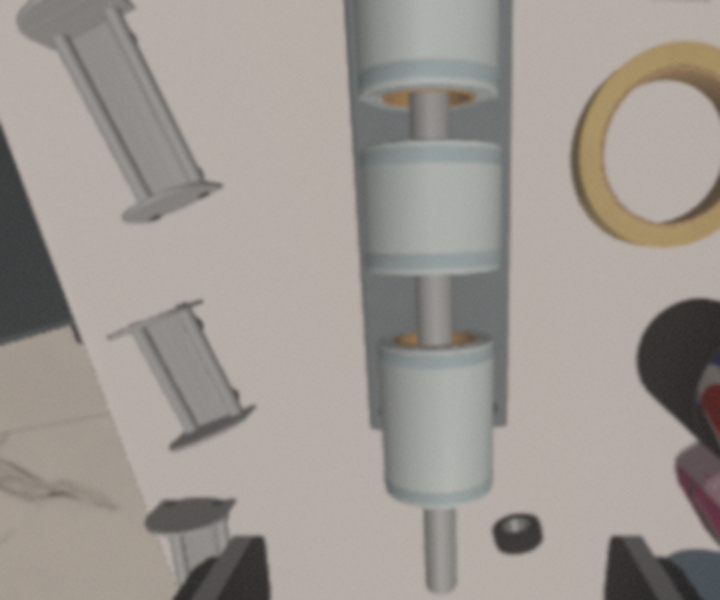

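The view is clear: reel 75 spans crop rows 345–497, reel 50 spans 143–270, and reel 100 ends at about 88. The rods of cradle_75 run (58,38)-(145,205) and (110,12)-(200,180). The rods of cradle_50 run (138,325)-(187,432) and (185,310)-(238,412).

```bash
python3 - <<'E'
from h import *
w=np.load('w5.npy');C=cam('wrist',dict(ee_pos=w[:3],tcp_rot=w[3:]));r=lambda a:np.round(a,4)
f=lambda x,y:(60+x/2,y/2)
c0=-C[2].T@C[3]; print('cam',r(c0),'nadir',proj(C,[[c0[0],c0[1],0]]))
P=lambda x,y,z:onz(C,f(x,y),z)
for n,a,b,z in(('r75',(438,345),(438,495),.128),('r50',(432,145),(434,268),.131),('r100',(428,88),(428,88),.1295)):
    A,B=P(*a,z),P(*b,z);print(n,r(A),r(B),r((A+B)/2),r(np.linalg.norm(A-B)))
a,b=P(428,115,.118),P(440,585,.118);print('bar',r(a),r(b),'yaw',np.degrees(np.arctan2(-(a-b)[0],(a-b)[1])))
for n,l in(('c75',[(58,38),(145,205),(110,12),(200,180)]),('c50',[(138,325),(187,432),(185,310),(238,412)])):
    p=[P(*q,.0165) for q in l];print(n,r(p),'mid',r(np.mean(p,0)),'yaw',[np.degrees(np.arctan2(-(p[i]-p[i+1])[0],(p[i]-p[i+1])[1])) for i in(0,2)],'len',[r(np.linalg.norm(p[i]-p[i+1])) for i in(0,2)])
# cheek tops for estimates from side crop + expected rods
S=cam('side');g=lambda x,y:(205+x/2.5,135+y/2.5)
for n,c,yaw,L in(('c50',[.413,-.143],11.3,.0365),('c75',[.429,-.002],13.6,.049),('c100',[.378,-.297],-9.7,.0615)):
    d=np.array([-np.sin(np.radians(yaw)),np.cos(np.radians(yaw))]);
    for s in(1,-1):
        p=np.r_[np.array(c)+s*L*d,.05];print(n,s,(proj(C,[p])[0]-[60,0])*2)
E
```

```text
cam [ 0.5832 -0.0825  0.3718] nadir [[278.18726517 110.08829353]]
r75 [ 0.5749 -0.1313  0.128 ] [ 0.5623 -0.1992  0.128 ] [ 0.5686 -0.1653  0.128 ] 0.0691
r50 [ 0.5865 -0.056   0.131 ] [ 0.579 -0.1    0.131] [ 0.5827 -0.078   0.131 ] 0.0446
r100 [ 0.5886 -0.0368  0.1295] [ 0.5886 -0.0368  0.1295] [ 0.5886 -0.0368  0.1295] 0.0
bar [ 0.5871 -0.0438  0.118 ] [ 0.5534 -0.2532  0.118 ] yaw -9.125999095152682
c75 [[ 0.4042  0.0442  0.0165]
 [ 0.4221 -0.0439  0.0165]
 [ 0.4354  0.0501  0.0165]
 [ 0.4569 -0.0371  0.0165]] mid [0.4296 0.0033 0.0165] yaw [np.float64(11.491209608928953), np.float64(13.905474500416412)] len [np.float64(0.0898), np.float64(0.0898)]
c50 [[ 0.3951 -0.1083  0.0165]
 [ 0.4027 -0.1797  0.0165]
 [ 0.426  -0.105   0.0165]
 [ 0.4389 -0.1727  0.0165]] mid [ 0.4157 -0.1414  0.0165] yaw [np.float64(6.130868483764636), np.float64(10.783965675824767)] len [np.float64(0.0717), np.float64(0.0689)]
c50 1 [126.81491046 329.65387499]
c50 -1 [192.13745212 444.99965307]
c75 1 [40.43631969  7.83873314]
c75 -1 [152.31502407 207.97333641]
c100 1 [172.26195039 539.0570167 ]
c100 -1 [201.04827673 696.55801111]
```

Emit:
servo_tool(
  moves=[
    [0,-0.1,-4,0.02],
    [0,-0.1,-8,0.02],
    [0,-0.1,-11,0.02],
    [0,-0.1,-13,0.02],
    [0,-0.1,-14.3,0.02],
    [0,-0.1,-14.3,0.02],
    [0,-0.1,-14.3,0.02],
  ],
)

```text
time: 10.32
ee_pos: [0.5682, -0.1653, 0.0872]
tcp_rot: [-180.0, -0.0, 80.7]
wrist_force: [0.4, -0.0, 1.3]
opening: 0.0853
grasp_force: 0.0
```

Emit:
servo_tool(
  moves=[
    [0,0,0,0],
    [0,0,0,0],
    [0,0,0,0],
    [0,0,0,0],
    [0,0,0,0],
    [0,0,0,0],
    [0,0,0,0],
    [0,0,0,0],
    [0,0,0,0],
    [0,0,0,0],
  ],
  claw=1,
  force=35,
)

```text
time: 11.15
ee_pos: [0.569, -0.1653, 0.0887]
tcp_rot: [179.8, 0.0, 80.8]
wrist_force: [-0.9, -0.0, 4.8]
opening: 0.0526
grasp_force: 36.5
```

Emit:
servo_tool(
  moves=[
    [0,0,0.3,0],
    [0,0,0.6,0],
    [0,0,0.9,0],
    [0,0,0.9,0],
    [0,0,0.9,0],
    [0,0,0.9,0],
  ],
)

```text
time: 11.65
ee_pos: [0.5681, -0.165, 0.0956]
tcp_rot: [-180.0, -0.0, 80.8]
wrist_force: [0.0, 1.0, -1.8]
opening: 0.0525
grasp_force: 37.2
```

Emit:
servo_tool(
  moves=[
    [-0.16,-1,0,0],
    [-0.49,-3,0,0],
    [-0.81,-5,0,0],
    [-1.13,-7,0,0],
    [-1.46,-9,0,0],
    [-1.78,-11,0,0],
    [-2.1,-13,0,0],
    [-2.43,-15,0,0],
    [-2.6,-16,0,0],
    [-2.6,-16,0,0],
    [-2.6,-16,0,0],
  ],
)

```text
time: 12.57
ee_pos: [0.5418, -0.3254, 0.0955]
tcp_rot: [-180.0, -0.0, 80.7]
wrist_force: [0.0, 0.1, -2.2]
opening: 0.0524
grasp_force: 37.2
```

```bash
python3 - <<'E'
from h import *
o,im=snap('side','s6'); print(o['ee_pos'],o['wrist_force'])
cv2.imwrite('pics/s6c.png',cv2.resize(im[130:380,200:410,::-1],None,fx=2.4,fy=2.4,interpolation=cv2.INTER_CUBIC))
E
```

```text
[ 0.54180989 -0.32539241  0.09545188] [ 0.00867639  0.09053439 -2.24943415]
```

View pics/s6c.png

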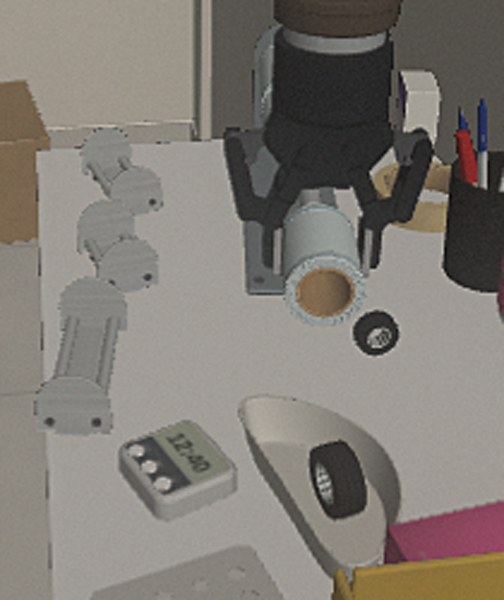

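The reel is free of the bar and held level, and the collar is still in the dish. Now over to cradle_75.

Emit:
servo_tool(
  moves=[
    [-1,0,2,0.0],
    [-3,1,4,0.05],
    [-5,3,6,0.1],
    [-7,6,6,0.15],
    [-8.5,9,6,0.2],
    [-9.5,12,6,0.25],
    [-10.5,15,6,0.3],
    [-11.2,18,6,0.35],
    [-11.2,21,6,0.389],
    [-11.2,24,6,0.389],
    [-11.2,27,6,0.389],
    [-11.2,30,6,0.389],
    [-11.2,32,6,0.389],
    [-11.2,32.6,6,0.389],
    [-11.2,32.6,4,0.389],
    [-11.2,32.6,2,0.389],
    [-11.2,32.6,0,0.389],
    [-11.2,32.6,-1,0.389],
    [-11.2,32.6,-1,0.389],
    [-11.2,32.6,-1,0.389],
  ],
)

```text
time: 14.28
ee_pos: [0.43, 0.0009, 0.0861]
tcp_rot: [-180.0, -0.0, 103.1]
wrist_force: [0.5, 0.3, -1.4]
opening: 0.0523
grasp_force: 37.6
```

```bash
python3 - <<'E'
from h import *
o,im=snap('side','s7'); print(o['ee_pos'],o['wrist_force'])
a=cv2.resize(im[140:240,200:340,::-1],None,fx=4,fy=4,interpolation=cv2.INTER_CUBIC)
o,im=snap('wrist','w7'); b=im[:,:,::-1]
cv2.imwrite('pics/s7c.png',np.hstack([cv2.resize(a,(400,286)),cv2.resize(b,(381,286))]))
E
```

```text
[0.42997251 0.00088537 0.08608826] [ 0.49724369  0.31224783 -1.44189919]
```

View pics/s7c.png

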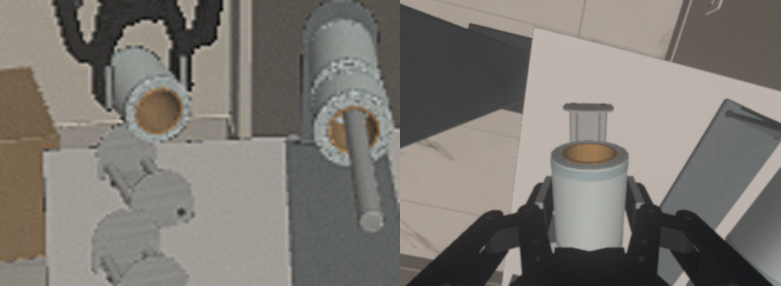

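In the wrist view the rear cheek (276,157 native) and its rods line up with the held reel (279), so sideways and yaw are good. Next I'll check the lengthwise fit numerically.

```bash
python3 - <<'E'
from h import *
o=get_obs();C=cam('wrist',o);y=np.radians(o['tcp_rot'][2]-90);d=np.array([-np.sin(y),np.cos(y)]);x=np.array([d[1],-d[0]])
k=560/381
for n,u,z in(('cheek',(188*k,107*k),.05),('cheek2',(188*k,103*k),.05),('cheekL',(163*k,106*k),.03),('cheekR',(213*k,106*k),.03),('reel rear top',(190*k,145*k),.101-.0017+.027),('rodL',(171*k,120*k),.0165),('rodR',(207*k,120*k),.0165)):
    v=onz(C,u,z)[:2]-o['ee_pos'][:2];print(n,'along',round(v@d,4),'across',round(v@x,4))
im=cv2.imread('pics/w7.png'); g=cv2.cvtColor(im,cv2.COLOR_BGR2GRAY); print(g[140:240,262].tolist())
E
```

```text
cheek along 0.0557 across -0.0009
cheek2 along 0.0592 across -0.0009
cheekL along 0.0536 across -0.0256
cheekR along 0.0537 across 0.0237
reel rear top along 0.0467 across 0.0005
rodL along 0.0367 across -0.0193
rodR along 0.0367 across 0.0195
[182, 183, 181, 180, 181, 182, 182, 180, 183, 182, 175, 151, 116, 95, 89, 91, 92, 92, 91, 90, 92, 106, 123, 134, 142, 144, 146, 143, 142, 143, 143, 140, 143, 144, 142, 142, 142, 140, 142, 142, 143, 144, 144, 143, 142, 142, 144, 142, 142, 143, 142, 142, 142, 144, 143, 143, 144, 143, 143, 144, 143, 143, 144, 144, 142, 141, 129, 117, 113, 112, 108, 97, 101, 109, 117, 118, 118, 118, 117, 118, 119, 117, 117, 117, 117, 118, 116, 117, 118, 121, 118, 119, 118, 118, 115, 106, 94, 87, 96, 105]
```

```bash
python3 - <<'E'
from h import *
o=get_obs();C=cam('wrist',o);y=np.radians(o['tcp_rot'][2]-90);d=np.array([-np.sin(y),np.cos(y)])
c0=-C[2].T@C[3]; print((c0[:2]-o['ee_pos'][:2])@d)
A=lambda r,z:round(float((onz(C,(278,r),z)[:2]-o['ee_pos'][:2])@d),4)
im=cv2.imread('pics/w7.png');print([tuple(map(int,im[r,278])) for r in range(144,166,1)]);print([(r,tuple(map(int,im[r,278]))) for r in range(200,280,4)])
for s in(-.0015,.0): print('base',A(151.5,.0),'top in',A(161,.05),'reel top edge',[(r,A(r,.127)) for r in(235,240,245,250)],'reel bottom edge',[(r,A(r,.073)) for r in(206,209,212)])
# predicted rows
P=lambda a,z:proj(C,[np.r_[o['ee_pos'][:2]+a*d,z]])[0].round(1)
print('pred cheek base',P(.0505,0),'top out',P(.0505,.05),'top in',P(.0475,.05),'reel rear top',P(.0375,.127),'bot',P(.0375,.073))
E
```

```text
0.08292851799160712
[(173, 180, 188), (173, 178, 188), (172, 178, 187), (174, 179, 188), (172, 179, 187), (172, 178, 188), (166, 172, 180), (145, 150, 157), (112, 116, 121), (90, 94, 97), (87, 89, 92), (86, 89, 91), (89, 90, 94), (88, 90, 92), (88, 90, 93), (87, 88, 91), (88, 91, 93), (94, 95, 99), (112, 115, 117), (126, 130, 133), (138, 143, 145), (146, 149, 153)]
[(200, (146, 150, 155)), (204, (142, 146, 149)), (208, (114, 117, 116)), (212, (79, 114, 145)), (216, (82, 118, 152)), (220, (82, 119, 153)), (224, (83, 117, 151)), (228, (81, 118, 151)), (232, (82, 118, 151)), (236, (80, 114, 145)), (240, (80, 99, 117)), (244, (115, 116, 112)), (248, (130, 133, 133)), (252, (163, 167, 163)), (256, (158, 158, 150)), (260, (159, 159, 150)), (264, (161, 161, 152)), (268, (173, 177, 174)), (272, (173, 177, 175)), (276, (173, 178, 175))]
base 0.0525 top in 0.0535 reel top edge [(235, 0.0382), (240, 0.0362), (245, 0.0341), (250, 0.032)] reel bottom edge [(206, 0.0322), (209, 0.0304), (212, 0.0287)]
base 0.0525 top in 0.0535 reel top edge [(235, 0.0382), (240, 0.0362), (245, 0.0341), (250, 0.032)] reel bottom edge [(206, 0.0322), (209, 0.0304), (212, 0.0287)]
pred cheek base [277.7 154.2] top out [277.7 165.8] top in [277.7 170.7] reel rear top [277.9 236.8] bot [277.8 196.8]
```

Emit:
servo_tool(
  moves=[
    [-0.18,0.78,-0.5,0],
    [-0.18,0.78,-1.5,0],
    [-0.18,0.78,-2.5,0],
    [-0.18,0.78,-3.5,0],
    [-0.18,0.78,-4.3,0],
    [-0.18,0.78,-4.9,0],
    [-0.18,0.78,-5.3,0],
    [-0.18,0.78,-5.5,0],
    [-0.18,0.78,-5.5,0],
    [-0.18,0.78,-5.5,0],
  ],
)

```text
time: 15.22
ee_pos: [0.4285, 0.0087, 0.031]
tcp_rot: [180.0, 0.0, 103.1]
wrist_force: [1.0, 0.1, -1.8]
opening: 0.0525
grasp_force: 37.6
```

Emit:
servo_tool(
  moves=[
    [0,0,-0.1,0],
    [0,0,-0.2,0],
    [0,0,-0.3,0],
    [0,0,-0.4,0],
    [0,0,-0.4,0],
    [0,0,-0.4,0],
  ],
)

```text
time: 15.72
ee_pos: [0.4285, 0.0088, 0.0274]
tcp_rot: [180.0, 0.0, 103.1]
wrist_force: [-2.7, -0.4, 5.1]
opening: 0.0524
grasp_force: 38.4
```

Emit:
servo_tool(
  moves=[
    [0,0,0,0],
    [0,0,0,0],
    [0,0,0,0],
    [0,0,0,0],
    [0,0,0,0],
    [0,0,0,0],
    [0,0,0,0],
    [0,0,0,0],
  ],
  claw=0,
)

```text
time: 16.38
ee_pos: [0.4284, 0.0087, 0.0268]
tcp_rot: [180.0, -0.0, 103.1]
wrist_force: [-0.6, -0.4, -0.1]
opening: 0.0853
grasp_force: 0.0
```

Emit:
servo_tool(
  moves=[
    [0,0,1,0],
    [0,0,3,0],
    [0,0,6,0],
    [0,0,10,0],
    [0,0,14,0],
    [0,0,18,0],
    [0,0,20,0],
    [0,0,20,0],
    [0,0,20,0],
  ],
)

```text
time: 17.13
ee_pos: [0.4289, 0.0087, 0.2285]
tcp_rot: [179.8, 0.0, 103.1]
wrist_force: [0.3, -0.2, -0.7]
opening: 0.0855
grasp_force: 0.0
```

```bash
python3 - <<'E'
from h import *
o,im=snap('wrist','w8'); print(o['ee_pos'],o['wrist_force']); np.save('w8.npy',np.r_[o['ee_pos'],o['tcp_rot']])
o,im2=snap('side','s8')
a=cv2.resize(im2[140:320,210:360,::-1],None,fx=2.33,fy=2.33,interpolation=cv2.INTER_CUBIC)
b=im[:,100:480,::-1]
print(a.shape,b.shape); cv2.imwrite('pics/s8c.png',np.hstack([a[:419],b[:419]]))
E
```

```text
[0.42893538 0.00874654 0.22845049] [ 0.3395478  -0.16614616 -0.73151115]
(419, 350, 3) (420, 380, 3)
```

View pics/s8c.png

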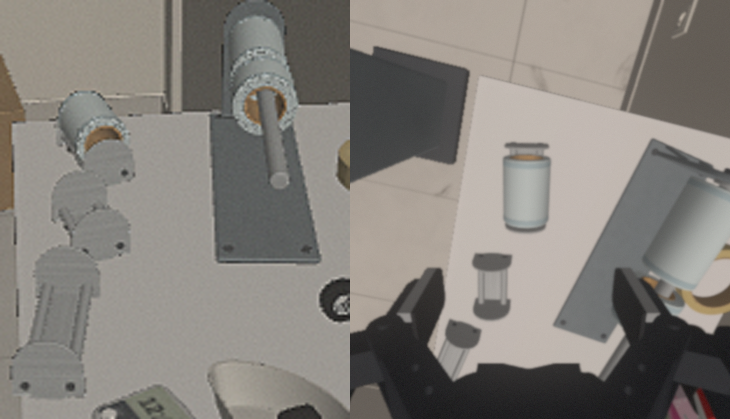

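Reel 75 sits between the cheeks of cradle_75 in both views (side 90,125; wrist 525,190). Now I'll refine cradle_50 and reel 50 numerically.

```bash
python3 - <<'E'
from h import *
w=np.load('w5.npy');C=cam('wrist',dict(ee_pos=w[:3],tcp_rot=w[3:]))
im=cv2.imread('pics/w5.png')
for c in(262,276,292): print('col',c,[(r,int(im[r,c,0]),int(im[r,c,2])) for r in list(range(38,76,2))+list(range(126,142,2))+list(range(164,182,2))+list(range(240,256,2))])
w=np.load('w8.npy');D=cam('wrist',dict(ee_pos=w[:3],tcp_rot=w[3:]))
y=np.radians(10);d=np.array([-np.sin(y),np.cos(y)]);x=np.array([d[1],-d[0]]);c=np.array([.415,-.142])
for n,a,l,z in(('rear base L',-.026,.038,0),('rear base R',.026,.038,0),('rear top',0,.038,.05),('front base L',-.026,-.038,0),('front base R',.026,-.038,0),('front top',0,-.035,.05),('rodL f',-.016,-.035,.0165),('rodR f',.016,-.035,.0165),('rodL r',-.016,.035,.0165),('rodR r',.016,.035,.0165)):
    p=proj(D,[np.r_[c+a*x+l*d,z]])[0]; print(n,(p+[250,0]).round(1))
g=cv2.cvtColor(cv2.imread('pics/w8.png'),cv2.COLOR_BGR2GRAY)
print('col241',g[245:325,241].tolist());print('row285',g[285,220:265].tolist());print('row262',g[262,215:270].tolist());print('row308',g[308,215:270].tolist())
E
```

```text
col 262 [(38, 153, 146), (40, 158, 158), (42, 150, 150), (44, 119, 135), (46, 88, 143), (48, 79, 143), (50, 82, 145), (52, 89, 144), (54, 121, 132), (56, 114, 111), (58, 110, 109), (60, 111, 109), (62, 112, 111), (64, 113, 112), (66, 110, 109), (68, 111, 110), (70, 126, 125), (72, 147, 147), (74, 142, 135), (126, 149, 147), (128, 140, 134), (130, 141, 133), (132, 142, 134), (134, 145, 141), (136, 145, 146), (138, 120, 117), (140, 109, 108), (164, 108, 105), (166, 99, 109), (168, 75, 121), (170, 74, 124), (172, 81, 105), (174, 106, 109), (176, 134, 133), (178, 134, 128), (180, 136, 129), (240, 142, 144), (242, 141, 142), (244, 134, 134), (246, 128, 122), (248, 130, 124), (250, 141, 140), (252, 160, 170), (254, 167, 183)]
col 276 [(38, 164, 160), (40, 170, 170), (42, 147, 149), (44, 117, 145), (46, 131, 146), (48, 138, 145), (50, 136, 142), (52, 140, 146), (54, 138, 145), (56, 138, 144), (58, 139, 146), (60, 138, 144), (62, 141, 147), (64, 140, 146), (66, 139, 146), (68, 137, 142), (70, 148, 150), (72, 162, 160), (74, 158, 150), (126, 164, 162), (128, 156, 148), (130, 156, 146), (132, 
[... 1736 characters left out ...]
185, 185, 181, 170, 155, 149, 154, 152, 143, 137, 141, 156, 160, 160, 160, 161, 164, 162, 158, 161, 161, 163, 162, 165, 162, 158, 151, 142, 145, 153, 153, 146, 145, 159, 178, 183, 185, 186, 185, 185, 186]
row262 [186, 186, 185, 187, 186, 180, 164, 131, 105, 93, 93, 92, 91, 93, 92, 93, 91, 92, 92, 90, 92, 93, 90, 93, 92, 92, 92, 92, 92, 94, 94, 93, 94, 94, 92, 94, 92, 94, 93, 94, 93, 92, 94, 95, 96, 115, 145, 173, 185, 186, 186, 188, 186, 187, 186]
row308 [186, 184, 185, 184, 185, 185, 180, 161, 127, 99, 91, 88, 92, 90, 91, 90, 90, 92, 89, 90, 89, 91, 91, 90, 91, 92, 91, 91, 91, 92, 90, 93, 91, 90, 91, 92, 92, 92, 93, 92, 91, 91, 93, 100, 123, 153, 177, 184, 185, 185, 186, 186, 184, 186, 184]
```

```bash
python3 - <<'E'
from h import *
w=np.load('w5.npy');C=cam('wrist',dict(ee_pos=w[:3],tcp_rot=w[3:]))
for n,a,b,z in(('r50',70.5,137.5,.131),('r75',175,252,.128)):
    A,B=onz(C,(276.5,a),z),onz(C,(277.5,b),z);print(n,A.round(4),B.round(4),((A+B)/2).round(4),np.linalg.norm(A-B))
print('r100 end',[onz(C,(274.5,r),.1295).round(4) for r in(36,38,40,42)])
E
```

```text
r50 [ 0.5871 -0.0548  0.131 ] [ 0.5789 -0.1028  0.131 ] [ 0.583  -0.0788  0.131 ] 0.04870440247449061
r75 [ 0.5725 -0.1331  0.128 ] [ 0.5602 -0.2035  0.128 ] [ 0.5663 -0.1683  0.128 ] 0.0715428204818888
r100 end [array([ 0.5899, -0.0318,  0.1295]), array([ 0.5897, -0.0331,  0.1295]), array([ 0.5895, -0.0344,  0.1295]), array([ 0.5892, -0.0357,  0.1295])]
```

Emit:
servo_tool(
  moves=[
    [2,-1.2,0,-0.06],
    [5,-2.9,0,-0.15],
    [8,-4.7,0,-0.24],
    [11,-6.4,0,-0.33],
    [14,-8.1,0,-0.39],
    [15.25,-8.9,0,-0.39],
    [15.25,-8.9,0,-0.39],
    [15.25,-8.9,-3,-0.39],
    [15.25,-8.9,-6,-0.39],
    [15.25,-8.9,-9,-0.39],
    [15.25,-8.9,-12,-0.39],
    [15.25,-8.9,-13.6,-0.39],
    [15.25,-8.9,-14.2,-0.39],
    [15.25,-8.9,-14.2,-0.39],
    [15.25,-8.9,-14.2,-0.39],
  ],
)

```text
time: 18.48
ee_pos: [0.5806, -0.0801, 0.0854]
tcp_rot: [180.0, -0.0, 80.7]
wrist_force: [0.0, 0.2, 0.8]
opening: 0.0851
grasp_force: 0.0
```

Emit:
servo_tool(
  moves=[
    [0,0,0,0],
    [0,0,0,0],
    [0,0,0,0],
    [0,0,0,0],
    [0,0,0,0],
    [0,0,0,0],
    [0,0,0,0],
    [0,0,0,0],
    [0,0,0,0],
    [0,0,0,0],
  ],
  claw=1,
)

```text
time: 19.32
ee_pos: [0.5816, -0.0803, 0.0864]
tcp_rot: [179.9, -0.0, 80.7]
wrist_force: [0.2, 1.0, 6.0]
opening: 0.0591
grasp_force: 37.1
```

Emit:
servo_tool(
  moves=[
    [0,0,0.3,0],
    [0,0,0.6,0],
    [0,0,0.9,0],
    [0,0,0.9,0],
    [0,0,0.9,0],
    [0,0,0.9,0],
  ],
)

```text
time: 19.82
ee_pos: [0.5808, -0.0802, 0.0936]
tcp_rot: [-180.0, 0.0, 80.7]
wrist_force: [-0.7, -0.1, -0.8]
opening: 0.0587
grasp_force: 38.0
```

Emit:
servo_tool(
  moves=[
    [-0.16,-1,0,0],
    [-0.49,-3,0,0],
    [-0.81,-5,0,0],
    [-1.13,-7,0,0],
    [-1.46,-9,0,0],
    [-1.78,-11,0,0],
    [-2.1,-13,0,0],
    [-2.43,-15,0,0],
    [-2.75,-17,0,0],
    [-3.07,-19,0,0],
    [-3.4,-21,0,0],
    [-3.7,-23,0,0],
    [-3.9,-24,0,0],
    [-3.9,-24,0,0],
    [-3.9,-24,0,0],
  ],
)

```text
time: 21.07
ee_pos: [0.5415, -0.3206, 0.0935]
tcp_rot: [-180.0, -0.0, 80.7]
wrist_force: [0.2, 0.3, -1.6]
opening: 0.0585
grasp_force: 38.0
```

Emit:
servo_tool(
  moves=[
    [-1,0,2,0.0],
    [-3,1,4,0.05],
    [-5,2.5,5,0.1],
    [-7,5,5,0.15],
    [-9,8,5,0.2],
    [-11,11,5,0.25],
    [-12.5,14,5,0.3],
    [-13,16.5,5,0.337],
    [-13,17.8,4,0.337],
    [-13,17.8,2,0.337],
    [-13,17.8,0,0.337],
    [-13,17.8,-0.8,0.337],
    [-13,17.8,-0.8,0.337],
    [-13,17.8,-0.8,0.337],
  ],
)

```text
time: 22.23
ee_pos: [0.4118, -0.1419, 0.0862]
tcp_rot: [-180.0, -0.0, 100.1]
wrist_force: [0.3, 0.5, -1.2]
opening: 0.0588
grasp_force: 38.4
```

```bash
cat > m.py <<'E'
from h import *
import sys
f,L,zr,R=sys.argv[1],float(sys.argv[2]),float(sys.argv[3]),float(sys.argv[4])  # half length over all, reel centre z, half reel
o,im=snap('wrist',f);C=cam('wrist',o);print(o['ee_pos'],o['tcp_rot'][2],o['wrist_force'])
y=np.radians(o['tcp_rot'][2]-90);d=np.array([-np.sin(y),np.cos(y)]);x=np.array([d[1],-d[0]]);t=o['ee_pos'][:2]
P=lambda a,l,z:proj(C,[np.r_[t+a*x+l*d,z]])[0].round(1)
b=P(0,L,0);tp=P(0,L,.05);print('pred base',b,'top',tp,P(0,L-.003,.05),'L/R base',P(-.026,L,0),P(.026,L,0),'px/mm along',(P(0,L,0)-P(0,L+.01,0))[1]/10)
g=cv2.cvtColor(im,cv2.COLOR_RGB2GRAY);c=int(b[0]);r0=int(b[1])-25
print('col from',r0,g[r0:r0+60,c].tolist())
for r in(int(b[1])+3,int(b[1])+7):print('row',r,'from 230',g[r,225:330].tolist())
print('reel pred rear top',P(0,R,zr+R*0),'rgb',[(r,im[r,c].tolist()) for r in range(190,275,4)])
for z in(zr+.03,zr-.03):print('z',round(z,3),[(r,round(float((onz(C,(c,r),z)[:2]-t)@d),4)) for r in range(190,275,8)])
E
python3 m.py w9 .038 .106 .025
```

```text
[ 0.41179983 -0.14193561  0.08617757] 100.05166230983238 [ 0.32297134  0.48104991 -1.17445667]
pred base [277.9 170.5] top [277.8 186.2] [277.8 190.8] L/R base [244.6 170.5] [311.1 170.6] px/mm along 1.2800000000000011
col from 145 [178, 179, 177, 177, 176, 177, 178, 176, 178, 176, 178, 178, 176, 177, 176, 178, 176, 177, 177, 176, 176, 177, 177, 177, 176, 172, 150, 117, 94, 88, 88, 88, 87, 88, 87, 87, 87, 89, 86, 85, 87, 94, 108, 126, 138, 146, 149, 147, 145, 145, 145, 145, 144, 146, 146, 145, 145, 146, 146, 147]
row 173 from 230 [177, 178, 178, 177, 177, 178, 177, 178, 176, 177, 178, 176, 177, 177, 178, 178, 175, 176, 177, 174, 166, 151, 131, 121, 115, 116, 115, 116, 113, 110, 103, 101, 96, 94, 94, 98, 99, 105, 106, 107, 107, 104, 102, 99, 100, 99, 98, 95, 93, 93, 94, 94, 94, 94, 95, 95, 94, 92, 95, 95, 95, 95, 94, 95, 97, 96, 97, 99, 102, 103, 103, 101, 99, 94, 90, 85, 86, 87, 90, 94, 97, 103, 106, 108, 108, 108, 109, 120, 139, 160, 172, 175, 176, 177, 177, 177, 177, 177, 177, 177, 178, 177, 176, 178, 178]
row 177 from 230 [177, 175, 176, 178, 177, 178, 177, 178, 178, 177, 178, 178
[... 602 characters left out ...]
), (218, [109, 109, 108]), (222, [128, 101, 72]), (226, [153, 118, 79]), (230, [152, 117, 80]), (234, [152, 117, 80]), (238, [148, 115, 77]), (242, [150, 116, 78]), (246, [147, 116, 79]), (250, [135, 106, 73]), (254, [120, 98, 76]), (258, [107, 108, 107]), (262, [107, 109, 107]), (266, [112, 113, 111]), (270, [170, 173, 169]), (274, [147, 156, 156])]
z 0.136 [(190, 0.0583), (198, 0.0556), (206, 0.0529), (214, 0.0501), (222, 0.0472), (230, 0.0444), (238, 0.0414), (246, 0.0384), (254, 0.0353), (262, 0.0322), (270, 0.029)]
z 0.076 [(190, 0.0424), (198, 0.038), (206, 0.0335), (214, 0.0289), (222, 0.0242), (230, 0.0194), (238, 0.0145), (246, 0.0096), (254, 0.0045), (262, -0.0007), (270, -0.0059)]
```

Emit:
servo_tool(
  moves=[
    [0.15,-0.28,-0.5,0],
    [0.15,-0.28,-1.5,0],
    [0.15,-0.28,-2.5,0],
    [0.15,-0.28,-3.5,0],
    [0.15,-0.28,-4.2,0],
    [0.15,-0.28,-4.8,0],
    [0.15,-0.28,-5.2,0],
    [0.15,-0.28,-5.2,0],
    [0.15,-0.28,-5.2,0],
  ],
)

```text
time: 23.03
ee_pos: [0.4134, -0.1451, 0.0338]
tcp_rot: [-180.0, -0.0, 100.0]
wrist_force: [0.6, 0.2, -1.6]
opening: 0.0583
grasp_force: 38.5
```

Emit:
servo_tool(
  moves=[
    [0,0,-0.1,0],
    [0,0,-0.2,0],
    [0,0,-0.3,0],
    [0,0,-0.3,0],
    [0,0,-0.3,0],
  ],
)

```text
time: 23.45
ee_pos: [0.4134, -0.1451, 0.0308]
tcp_rot: [180.0, 0.0, 100.0]
wrist_force: [-0.2, -0.3, -0.7]
opening: 0.0586
grasp_force: 38.5
```

Emit:
servo_tool(
  moves=[
    [0,0,-0.1,0],
    [0,0,-0.2,0],
    [0,0,-0.3,0],
    [0,0,-0.3,0],
    [0,0,-0.3,0],
  ],
)

```text
time: 23.87
ee_pos: [0.4135, -0.1451, 0.0279]
tcp_rot: [180.0, 0.0, 100.0]
wrist_force: [0.6, 0.1, 0.7]
opening: 0.0587
grasp_force: 38.6
```

Emit:
servo_tool(
  moves=[
    [0,0,-0.1,0],
    [0,0,-0.1,0],
    [0,0,-0.1,0],
  ],
)

```text
time: 24.12
ee_pos: [0.4136, -0.1451, 0.0278]
tcp_rot: [180.0, 0.0, 100.0]
wrist_force: [-3.7, 2.1, 9.8]
opening: 0.0582
grasp_force: 39.7
```

Emit:
servo_tool(
  moves=[
    [0,0,0,0],
    [0,0,0,0],
    [0,0,0,0],
    [0,0,0,0],
    [0,0,0,0],
    [0,0,0,0],
    [0,0,0,0],
    [0,0,0,0],
  ],
  claw=0,
)

```text
time: 24.78
ee_pos: [0.4134, -0.145, 0.0267]
tcp_rot: [-180.0, -0.0, 100.0]
wrist_force: [0.6, 0.5, -1.1]
opening: 0.0857
grasp_force: 0.0
```

Emit:
servo_tool(
  moves=[
    [0,0,1,0],
    [0,0,3,0],
    [0,0,6,0],
    [0,0,10,0],
    [0,0,14,0],
    [0,0,18,0],
    [0,0,20,0],
    [0,0,20,0],
    [0,0,20,0],
  ],
)

```text
time: 25.53
ee_pos: [0.4139, -0.1453, 0.2285]
tcp_rot: [179.9, 0.1, 100.0]
wrist_force: [-0.7, 0.4, -0.1]
opening: 0.0853
grasp_force: 0.0
```

```bash
python3 - <<'E'
from h import *
o,im=snap('wrist','w10');D=cam('wrist',o);g=cv2.cvtColor(im,cv2.COLOR_RGB2GRAY)
y=np.radians(-9.7);d=np.array([-np.sin(y),np.cos(y)]);x=np.array([d[1],-d[0]]);c=np.array([.378,-.297])
for n,a,l,z in(('rear base L',-.026,.063,0),('rear base R',.026,.063,0),('rear top',0,.063,.05),('front base L',-.026,-.063,0),('front base R',.026,-.063,0),('front top',0,-.06,.05)):
    print(n,proj(D,[np.r_[c+a*x+l*d,z]])[0].round(1))
p=[proj(D,[np.r_[c+s*x*.0+l*d,.02]])[0] for s,l in((0,.063),(0,-.063))];
cv2.imwrite('pics/w10c.png',np.hstack([cv2.resize(im[150:420,140:420,::-1],None,fx=1.7,fy=1.7,interpolation=cv2.INTER_CUBIC)]))
s,ims=snap('side','s10')
a=cv2.resize(ims[165:335,205:275,::-1],None,fx=2.7,fy=2.7,interpolation=cv2.INTER_CUBIC)
b=cv2.imread('pics/w10c.png'); a=a[:b.shape[0]]; print(a.shape,b.shape)
cv2.imwrite('pics/w10d.png',np.hstack([b,a]))
E
```

```text
rear base L [229.6 232.3]
rear base R [265.7 244. ]
rear top [243.9 255.2]
front base L [205.3 305.5]
front base R [238.6 315.3]
front top [216.1 332.7]
(459, 189, 3) (459, 476, 3)
```

View pics/w10d.png

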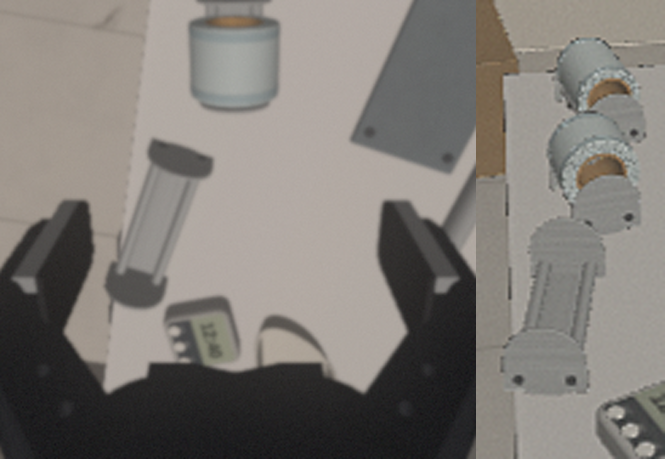

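All three views agree: reels 75 and 50 are seated between their cheeks. Cradle_100's rear cheek is at native (230,232)-(265,241) and its front cheek at about (219,331), which matches my estimate of (0.378, -0.297), yaw -9.7°, within about 2 mm. Now reel 100.

Emit:
servo_tool(
  moves=[
    [2,1.7,0,-0.04],
    [5,4.3,0,-0.1],
    [8,6.9,0,-0.18],
    [11,9.5,0,-0.25],
    [14,12.1,0,-0.3],
    [17,14.7,0,-0.337],
    [18.2,15.7,0,-0.337],
    [18.2,15.7,0,-0.337],
    [18.2,15.7,0,-0.337],
    [18.2,15.7,0,-0.337],
  ],
)

```text
time: 26.47
ee_pos: [0.5946, 0.0116, 0.2258]
tcp_rot: [-179.9, 0.0, 80.7]
wrist_force: [0.0, 0.1, 0.5]
opening: 0.0854
grasp_force: 0.0
```

```bash
python3 - <<'E'
from h import *
o,im=snap('wrist','w11');C=cam('wrist',o);print(o['ee_pos'],o['tcp_rot'][2])
d=np.array([.162,.987]);e=np.array([.5962,.0125])
for n,l in(('far top',.05),('near top',-.05)): print(n,proj(C,[np.r_[e+l*d,.1295]])[0].round(1))
for c in(255,278,300):
  print(c,[(r,im[r,c].tolist()) for r in list(range(110,185,3))]);print([(r,im[r,c].tolist()) for r in list(range(235,285,3))])
print([(c,im[200,c].tolist()) for c in range(225,330,3)])
E
```

```text
[0.59459522 0.01159647 0.22580774] 80.72115493361804
far top [280.  151.8]
near top [279.5 263. ]
255 [(110, [177, 167, 162]), (113, [177, 169, 163]), (116, [152, 146, 141]), (119, [99, 101, 100]), (122, [104, 105, 104]), (125, [95, 94, 94]), (128, [83, 85, 82]), (131, [72, 70, 70]), (134, [73, 73, 71]), (137, [85, 85, 84]), (140, [94, 95, 94]), (143, [101, 102, 101]), (146, [94, 96, 94]), (149, [103, 104, 103]), (152, [109, 114, 111]), (155, [108, 114, 114]), (158, [114, 119, 118]), (161, [120, 122, 120]), (164, [120, 120, 118]), (167, [121, 122, 119]), (170, [120, 122, 119]), (173, [119, 122, 118]), (176, [119, 120, 117]), (179, [122, 123, 120]), (182, [119, 121, 118])]
[(235, [118, 120, 118]), (238, [119, 121, 118]), (241, [117, 119, 115]), (244, [116, 118, 115]), (247, [107, 110, 108]), (250, [100, 104, 104]), (253, [111, 114, 113]), (256, [109, 110, 109]), (259, [107, 108, 109]), (262, [103, 105, 105]), (265, [107, 108, 109]), (268, [107, 108, 109]), (271, [106, 108, 108]), (274, [104, 107, 105]), (277, [105, 107, 107]), (280, [103, 105, 106]), (283, [104, 106, 105])]
278 [(110,
[... 2123 characters left out ...]
3]), (243, [171, 165, 158]), (246, [111, 111, 109]), (249, [102, 105, 105]), (252, [107, 109, 106]), (255, [119, 121, 118]), (258, [131, 133, 130]), (261, [138, 141, 138]), (264, [145, 148, 143]), (267, [151, 154, 150]), (270, [154, 158, 153]), (273, [159, 161, 158]), (276, [162, 165, 161]), (279, [163, 166, 164]), (282, [167, 169, 165]), (285, [168, 170, 165]), (288, [170, 172, 168]), (291, [169, 172, 168]), (294, [167, 169, 166]), (297, [166, 168, 164]), (300, [162, 164, 160]), (303, [155, 158, 154]), (306, [150, 152, 148]), (309, [134, 136, 132]), (312, [111, 113, 113]), (315, [151, 146, 142]), (318, [178, 169, 163]), (321, [177, 169, 161]), (324, [177, 169, 162]), (327, [177, 170, 162])]
```

Emit:
servo_tool(
  moves=[
    [0.05,0.05,-3,0],
    [0.05,0.05,-6,0],
    [0.05,0.05,-9,0],
    [0.05,0.05,-12,0],
    [0.05,0.05,-13.5,0],
    [0.05,0.05,-14.1,0],
    [0.05,0.05,-14.1,0],
    [0.05,0.05,-14.1,0],
  ],
)

```text
time: 27.18
ee_pos: [0.5959, 0.0119, 0.0871]
tcp_rot: [179.9, -0.0, 80.7]
wrist_force: [-0.0, -0.8, 0.7]
opening: 0.0855
grasp_force: 0.0
```

Emit:
servo_tool(
  moves=[
    [0,0,0,0],
    [0,0,0,0],
    [0,0,0,0],
    [0,0,0,0],
    [0,0,0,0],
    [0,0,0,0],
    [0,0,0,0],
    [0,0,0,0],
    [0,0,0,0],
    [0,0,0,0],
  ],
  claw=1,
  force=45,
)

```text
time: 28.02
ee_pos: [0.5967, 0.0124, 0.0875]
tcp_rot: [179.9, -0.0, 80.7]
wrist_force: [-0.8, -0.9, 6.5]
opening: 0.0554
grasp_force: 47.5
```

Emit:
servo_tool(
  moves=[
    [0,0,0.3,0],
    [0,0,0.6,0],
    [0,0,0.9,0],
    [0,0,0.9,0],
    [0,0,0.9,0],
    [0,0,0.9,0],
  ],
)

```text
time: 28.52
ee_pos: [0.5958, 0.0125, 0.0946]
tcp_rot: [-180.0, 0.0, 80.7]
wrist_force: [-0.4, -0.3, -2.4]
opening: 0.0552
grasp_force: 48.1
```

Emit:
servo_tool(
  moves=[
    [-0.16,-1,0,0],
    [-0.49,-3,0,0],
    [-0.81,-5,0,0],
    [-1.13,-7,0,0],
    [-1.46,-9,0,0],
    [-1.78,-11,0,0],
    [-2.1,-13,0,0],
    [-2.43,-15,0,0],
    [-2.75,-17,0,0],
    [-2.9,-18,0,0],
    [-2.9,-18,0,0],
  ],
)

```text
time: 29.43
ee_pos: [0.5662, -0.1698, 0.0946]
tcp_rot: [-180.0, 0.0, 80.6]
wrist_force: [0.2, -0.3, -1.4]
opening: 0.0552
grasp_force: 48.1
```

Emit:
servo_tool(
  moves=[
    [-0.16,-1,0,0],
    [-0.49,-3,0,0],
    [-0.81,-5,0,0],
    [-1.13,-7,0,0],
    [-1.46,-9,0,0],
    [-1.78,-11,0,0],
    [-2.1,-13,0,0],
    [-2.43,-15,0,0],
    [-2.75,-17,0,0],
    [-2.9,-18,0,0],
    [-2.9,-18,0,0],
  ],
)

```text
time: 30.35
ee_pos: [0.5375, -0.349, 0.0945]
tcp_rot: [-180.0, 0.0, 80.6]
wrist_force: [-0.7, 0.1, -1.7]
opening: 0.0554
grasp_force: 48.1
```

Emit:
servo_tool(
  moves=[
    [-1.5,0,0.5,0],
    [-4,0.2,0.5,0],
    [-7,1,0.5,0],
    [-10,2.4,0.5,0],
    [-13,3.8,0,0],
    [-15,4.8,-0.8,0],
    [-15.9,5.2,-0.8,0],
    [-15.9,5.2,-0.8,0],
    [-15.9,5.2,-0.8,0],
  ],
)

```text
time: 31.1
ee_pos: [0.3798, -0.2956, 0.0876]
tcp_rot: [179.9, 0.0, 80.7]
wrist_force: [0.6, 0.2, -1.4]
opening: 0.0555
grasp_force: 48.5
```

```bash
python3 m.py w12 .063 .099 .05
```

```text
[ 0.37976843 -0.29558987  0.0876362 ] 80.7493095398959 [ 0.60345022  0.19103558 -1.44300838]
pred base [277.7 137.5] top [277.8 145. ] [277.8 150. ] L/R base [243.5 137.5] [312.  137.6] px/mm along 1.3599999999999994
col from 112 [168, 167, 168, 168, 166, 167, 167, 168, 166, 167, 166, 167, 166, 167, 166, 167, 168, 166, 168, 166, 167, 167, 162, 142, 114, 90, 83, 85, 84, 86, 99, 114, 128, 137, 142, 144, 144, 142, 140, 139, 141, 141, 141, 141, 140, 140, 139, 142, 141, 140, 140, 139, 141, 141, 140, 139, 141, 140, 140, 138]
row 140 from 230 [168, 169, 170, 167, 167, 168, 167, 166, 167, 165, 159, 136, 108, 89, 85, 85, 85, 84, 85, 84, 85, 86, 84, 84, 84, 85, 83, 84, 83, 86, 84, 82, 85, 85, 83, 83, 84, 83, 85, 84, 82, 80, 81, 84, 81, 83, 82, 82, 84, 84, 83, 83, 84, 84, 82, 84, 83, 84, 83, 84, 82, 83, 84, 84, 84, 85, 83, 83, 84, 83, 84, 86, 86, 87, 87, 87, 86, 86, 87, 87, 89, 88, 90, 92, 92, 99, 114, 137, 156, 164, 167, 167, 166, 168, 166, 169, 167, 168, 168, 168, 167, 168, 167, 168, 168]
row 144 from 230 [168, 169, 167, 167, 167, 167, 167, 166, 166, 166, 164, 162, 155, 146, 138, 133, 129, 12
[... 649 characters left out ...]
39, 148, 148]), (222, [142, 149, 149]), (226, [159, 162, 158]), (230, [158, 160, 157]), (234, [158, 161, 158]), (238, [162, 163, 159]), (242, [159, 161, 157]), (246, [160, 162, 159]), (250, [160, 162, 159]), (254, [159, 162, 157]), (258, [159, 162, 158]), (262, [159, 162, 159]), (266, [159, 161, 157]), (270, [160, 162, 158]), (274, [160, 163, 158])]
z 0.129 [(190, 0.0562), (198, 0.0532), (206, 0.0502), (214, 0.0472), (222, 0.0441), (230, 0.0409), (238, 0.0377), (246, 0.0344), (254, 0.0311), (262, 0.0276), (270, 0.0242)]
z 0.069 [(190, 0.0402), (198, 0.0355), (206, 0.0308), (214, 0.0259), (222, 0.021), (230, 0.0159), (238, 0.0108), (246, 0.0055), (254, 0.0002), (262, -0.0053), (270, -0.0108)]
```

Emit:
servo_tool(
  moves=[
    [-0.23,0.17,-0.5,0],
    [-0.23,0.17,-1.5,0],
    [-0.23,0.17,-2.5,0],
    [-0.23,0.17,-3.5,0],
    [-0.23,0.17,-4.3,0],
    [-0.23,0.17,-4.9,0],
    [-0.23,0.17,-5.3,0],
    [-0.23,0.17,-5.5,0],
    [-0.23,0.17,-5.5,0],
    [-0.23,0.17,-5.5,0],
  ],
)

```text
time: 31.98
ee_pos: [0.3767, -0.294, 0.0321]
tcp_rot: [180.0, 0.0, 80.7]
wrist_force: [-0.2, 0.6, -2.0]
opening: 0.0553
grasp_force: 48.5
```

Emit:
servo_tool(
  moves=[
    [0,0,-0.1,0],
    [0,0,-0.2,0],
    [0,0,-0.3,0],
    [0,0,-0.3,0],
    [0,0,-0.3,0],
  ],
)

```text
time: 32.4
ee_pos: [0.3766, -0.2938, 0.0288]
tcp_rot: [180.0, -0.0, 80.7]
wrist_force: [0.2, 0.6, -2.3]
opening: 0.0559
grasp_force: 48.5
```

Emit:
servo_tool(
  moves=[
    [0,0,-0.1,0],
    [0,0,-0.2,0],
    [0,0,-0.3,0],
    [0,0,-0.3,0],
    [0,0,-0.3,0],
  ],
)

```text
time: 32.82
ee_pos: [0.3768, -0.294, 0.0273]
tcp_rot: [179.9, 0.0, 80.7]
wrist_force: [-4.6, 3.5, 12.5]
opening: 0.0554
grasp_force: 50.1
```

Contact. Release and rise.

Emit:
servo_tool(
  moves=[
    [0,0,0.1,0],
    [0,0,0.1,0],
    [0,0,0.1,0],
  ],
)

```text
time: 33.07
ee_pos: [0.3768, -0.294, 0.0274]
tcp_rot: [180.0, 0.0, 80.7]
wrist_force: [-0.4, 1.4, 5.3]
opening: 0.0555
grasp_force: 49.4
```

Emit:
servo_tool(
  moves=[
    [0,0,0,0],
    [0,0,0,0],
    [0,0,0,0],
    [0,0,0,0],
    [0,0,0,0],
    [0,0,0,0],
    [0,0,0,0],
    [0,0,0,0],
  ],
  claw=0,
)

```text
time: 33.73
ee_pos: [0.3766, -0.2939, 0.0267]
tcp_rot: [-180.0, -0.0, 80.7]
wrist_force: [-0.0, -0.2, -0.4]
opening: 0.0854
grasp_force: 0.0
```

Emit:
servo_tool(
  moves=[
    [0,0,1,0],
    [0,0,3,0],
    [0,0,6,0],
    [0,0,10,0],
    [0,0,14,0],
    [0,0,18,0],
    [0,0,20,0],
    [0,0,20,0],
    [0,0,20,0],
  ],
)

```text
time: 34.48
ee_pos: [0.377, -0.2943, 0.2287]
tcp_rot: [179.8, 0.1, 80.7]
wrist_force: [-0.3, 0.4, -0.6]
opening: 0.0855
grasp_force: 0.0
```

```bash
python3 - <<'E'
from h import *
o,im=snap('side','s13');C=cam('side');print(o['ee_pos'],o['wrist_force'])
b=cv2.imread('pics/side0.png')[:,:,::-1]
# orange hole (cardboard) centroid at near end of each reel vs expected near-end axis point
hsv=cv2.cvtColor(im,cv2.COLOR_RGB2HSV)
m=cv2.inRange(hsv,(5,90,60),(22,255,255));m[:,:215]=0;m[:,300:]=0;m[:150]=0;m[340:]=0
n,l,s,c=cv2.connectedComponentsWithStats(m)
print([(s[i].tolist(),c[i].round(1)) for i in range(1,n) if s[i][4]>15])
for nm,ce,yaw,h,z in(('50',[.413,-.143],10.5,.025,.043),('75',[.429,.0],13,.0375,.039),('100',[.377,-.296],-9.5,.05,.041)):
    y=np.radians(yaw);d=np.array([-np.sin(y),np.cos(y)]);print(nm,proj(C,[np.r_[np.array(ce)-h*d,z],np.r_[np.array(ce)-h*d,z+.027]]).round(1).tolist())
# light-blue/white reel silhouette for 100 reel region, dish dark collar, timer change
g=lambda a:cv2.cvtColor(a,cv2.COLOR_RGB2GRAY)
dk=cv2.inRange(g(im)[280:360,300:370],0,75);yy,xx=np.nonzero(dk);print('collar px',xx.mean()+300,yy.mean()+280,len(xx),'S floor',onz(C,(xx.mean()+300,yy.mean()+280),.027).round(3))
D=cv2.absdiff(g(im),g(b));print('timer diff',D[300:345,245:300].mean(),D[300:345,245:300].max())
E
```

```text
[ 0.37704374 -0.29425986  0.22873284] [-0.29920218  0.44688941 -0.56935136]
[([247, 194, 15, 10, 62], array([252.6, 197.6])), ([243, 222, 18, 13, 89], array([249.8, 227.3])), ([220, 276, 23, 14, 173], array([230.4, 281.7]))]
50 [[251.7, 229.9], [251.3, 218.0]]
75 [[255.6, 202.1], [255.3, 191.2]]
100 [[231.4, 286.9], [230.5, 273.4]]
collar px 342.93659420289856 331.1231884057971 552 S floor [ 0.527 -0.459  0.027]
timer diff 5.185858585858586 13
```

The last side view, checked by pixel: the three reels' holes lie where seated reels should show them (252,222; 254,194; 231,276). The collar is in the dish at about (0.527, -0.459), and the timer has not moved. I'm handing in the job.

```bash
python3 -c "
from workcell import *
print(job_done())"
```

```text
the job is handed in; nothing more can be done
None
```

The job is handed in, verdict not shown: the collar is in the kidney dish, reels 75, 50 and 100 are each seated in their own cradle by the last camera checks, and the timer has not moved.

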